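# Gauge a bush on the stepped mandrel and file it by size

### The arm

A 6-joint arm with a two-finger parallel gripper is mounted at the origin on the work surface. World frame = base frame: x ahead of the robot, y to its left, z up, the work surface at z = 0. Lengths are in m, angles in rad, forces in N, time in s.
With the tool pointing down it reaches from about 0.375 to 0.9 m from the base axis. Payload 3.1 kg.
Tool frame: the origin (TCP) lies midway between the tips of the shut fingers; the grasp point (between the pads) lies 19 mm behind it; z points along the fingers, y is the line along which they close (so a half turn about z gives the same grasp; the last joint's range is limited). The gripper opens to 85 mm and grips with 20 to 120 N. Pads are 22 mm wide; open, the fingers measure 114 mm over their backs; the gripper's body (76 mm by 85 mm) begins 54 mm behind the grasp point. The pads swing forward as they close: fully open they stand 13 mm farther back than shut.
Start: joints at [1.137, 0.527, 1.433, -0, 1.181, -0.178], TCP at [0.157, 0.605, 0.231] pointing down, gripper open.
Joint ranges: [-3.08, 3.08], [-0.75, 2.2], [0.22, 2.44], [-1.43, 4.57], [0, 2.65], [-2.85, 2.85]. Speed limits (rad/s): [2.79, 2.79, 3.14, 3.14, 3.14, 3.14].

### API

Orientations are given as a unit quaternion [x, y, z, w].
In Python, from station import manip gives the robot as it stands. The module is installed in compiled form; this text tells all that it offers.
- The arm moves only by the tool apply_moves, never from a script. Its arguments are lists of equal length, an entry for each row: "claw": the gripper's target within -1 to 1 (fully open at 1, half-way at 0, shut at -1); "travel": the shift along the tool's x, y, z scaled (see below), a list of three; "turn": the turn, a rotation vector about the tool's x, y, z scaled (see below), a list of three. In form: {"claw": [claw, ...], "travel": [[dx, dy, dz], ...], "turn": [[rx, ry, rz], ...]}. A call has 1 to 5 rows; each row is the pose to reach, as a shift and turn from the pose commanded when the call began, along the tool's axes at that moment, turning the shorter way round; what a row does not reach only later rows make up. The controller multiplies each number of a shift by 800 mm and each number of a turn by 180 degrees. A row lasts 1/12 s, in which the tool goes at most 41.7 mm and 7.16 degrees, less where a joint would pass 70% of its speed; a pose out of reach is approached as far as the arm can. A call with a number of a shift or a turn outside -1 to 1 is refused whole. A call with a gripper value outside its range is refused whole. The fingers move at their own pace and stop on an object; "newtons" is the grip in N (left out, the last holds). Time passes only in rows, so rows that repeat a pose let the fingers close. It gives the time, the measured TCP pose, the force, the opening and the grip force at its end, in the units of the state.
- manip.sense(): the state, without advancing time (a new reading comes with each control period).
- manip.snapshot(name): name is "scene" or "top" or "wrist"; returns a dict with "pixels" (480x640x3 uint8, red, green, blue), "depth" (480x640 float32, m along the optical axis (not along the pixel's ray), 0 where there is no reading), "intrinsics" (3x3 intrinsics, pixels), "R" (3x3) and "t" (3): a world point X has camera coordinates R X + t. Camera axes: x right, y down, z forward; pixel columns grow to the right and rows downward; lengths in m; the calibration is good to about 2 mm. A picture is of the moment at which its call begins.
- manip.sign_off(): hands the job in; it is judged then, once.
The state is a dict: "t": time; "q": joint angles; "qd": joint speeds; "tau": joint torques, N m; "tcp_pos": TCP position; "tool_rot": TCP orientation; "force": force on the tool from outside, world axes, zero at the start; "ft_torque": the same for the moment, N m; "finger_gap": opening from 0.0 (shut) to 1.0 (fully open); "gripper_force": force on a finger pad.
Only numpy, scipy, OpenCV 4.12 (cv2) and the standard library are available. Lean on these libraries where they do the work, as an engineer would, in place of code of your own. Each camera call takes 0.05 s, during which the arm holds its last target. There are 200 camera calls.

### The job

Take the bush that stands alone on the small square cork pad and slide it down over the stepped mandrel, pushing the sliding collar down with it, until it stops solid on its step; press it there gently for a moment and do not force it. Then lift it off, leaving the collar where the bush pushed it as the reading, and stand the bush upright in the tray compartment whose ledge has as many dark pin heads as that step has on the scale post (one for the upper step, two for the middle, three for the lower). Leave the other two bushes and the two small bottles where they are.

Things in the scene. Friction and masses are not known exactly. Their poses are not given: they have to be found in the camera images.
- bush_a: An aluminium bush: a plain upright tube 40 mm tall, 46 mm outside diameter, 140 g give or take a quarter. The three look alike from outside, with bores of 19, 25 and 31 mm; which name has which bore is not told. One stands on the pad, the others on the stock board. Origin: centre of its underside; z points up along its axis.
- bush_b: An aluminium bush: a plain upright tube 40 mm tall, 46 mm outside diameter, 140 g give or take a quarter. The three look alike from outside, with bores of 19, 25 and 31 mm; which name has which bore is not told. One stands on the pad, the others on the stock board. Origin: centre of its underside; z points up along its axis.
- bush_c: An aluminium bush: a plain upright tube 40 mm tall, 46 mm outside diameter, 140 g give or take a quarter. The three look alike from outside, with bores of 19, 25 and 31 mm; which name has which bore is not told. One stands on the pad, the others on the stock board. Origin: centre of its underside; z points up along its axis.
- pad: Square cork pad, 68 x 68 x 4 mm, fixed; the bush to gauge stands near its middle. Origin: centre of its underside, on the bench.
- mandrel: Upright steel mandrel, fixed in the gauge's grey base (110 x 170 x 14 mm), 34 mm diameter below, thinner upwards in three steps with 45 degree shoulders. Origin: on its axis at bench height; z up, y to the scale post (a flat bar 20 mm wide, 98 mm high, 80 mm from the axis; 1, 2, 3 dark pin heads mark the steps). Over 30 N between bush and mandrel is too much.
- mandrel_top (a point): Tip of the mandrel, on its axis, 108 mm above the bench. The nose is a blunt cone, 6 mm diameter at the tip, 15 mm diameter 8 mm lower, 17 mm diameter 37 mm lower.
- step_1 (a point): On the axis where the underside of a bush of 19 mm bore comes to rest, 70 mm above the bench (good to 1 mm). Below this step the mandrel is 22 to 23 mm thick.
- step_2 (a point): The same for a 25 mm bore, 56 mm above the bench. Below this step the mandrel is 28 to 29 mm thick.
- step_3 (a point): The same for a 31 mm bore, 42 mm above the bench. Below this step the mandrel is 34 mm thick.
- collar (a joint): Dark steel collar round the mandrel, 51 mm outside, 37 mm inside diameter, 8 mm thick, a thin finger to the scale post. Slides vertically, held by friction: about 5 N moves it (a bush's weight does not) and it stays where left. Metres, growing downwards: top face 95 mm above the bench at 0, so 0.025, 0.039, 0.053 are steps 1, 2, 3. Starts at 0.003 to 0.015; travel to 0.070, so it never stops the bush.
- tray: Fixed shallow wooden tray, 270 x 94 mm, three compartments in a row along its x axis, each about 83 x 84 mm, and a 24 mm wide ledge along its -y side with one, two and three dark pin heads beside them. Rim and ledge 14 mm above the bench, floor 5 mm above it. Origin: centre of the row at bench height.
- cell_1 (a point): Middle of the floor of the one-pin compartment (step 1, bore 19 mm); axes as the tray's.
- cell_2 (a point): Middle of the floor of the two-pin compartment (step 2, bore 25 mm).
- cell_3 (a point): Middle of the floor of the three-pin compartment (step 3, bore 31 mm).
- stock_board: Fixed rectangular cork board, 75 x 190 x 4 mm, long along its y, on which the two other bushes stand. Origin: centre of its underside.
- glue: Small green bottle, 34 mm diameter, 75 mm tall, standing beyond the gauge; not to be disturbed. Origin: centre of its underside.
- oil: Small white bottle, 28 mm diameter, 70 mm tall, standing between robot and gauge; not to be disturbed. Origin: centre of its underside.
There are look-alikes about, which are no part of the job. What is shaped like the bush_a but purple is not meant. Leave any turquoise look-alike of the bush_c alone.

How it is judged:
By the outcome, as a careful person would: the job done as asked, in the order asked, and still so for the second after the job is handed in, with the robot touching nothing.
It also fails if it takes over 58 s, if anything falls off the work surface, if the arm or the gripper's body presses on something with over 40 N, if the wrist force passes 120 N, or if a joint passes its speed limit or range.

## Working session

There is one attempt and no reset: what is moved stays moved. The work goes in short steps, Python scripts to look and compute and a tool call to move; the robot and the scene stay as the last step left them, time stands still between calls to the robot, and variables do not carry over. Pictures are saved under pics/ and viewed, at most 10 in all, crops included, and the job is handed in when it is done.

Besides the shell and the picture viewer there is one more tool, called after ">>>" by a JSON object that holds its "name" and its "arguments", one argument or row to a line. apply_moves: Moves the arm, as the interface text tells. Shifts and turns lie within -1 to 1; 1 stands for 800 mm of shift or 180 degrees of turn. Its arguments: {"type":"object","properties":{"claw":{"type":"array","items":{"type":"number"}},"travel":{"type":"array","items":{"type":"array","items":{"type":"number"}}},"turn":{"type":"array","items":{"type":"array","items":{"type":"number"}}},"newtons":{"type":"number"}},"required":["claw","travel","turn"]}

```bash
mkdir -p pics; cat > h.py <<'E'
from station import manip
import numpy as np, cv2
def snap(n,save=None):
    s=manip.snapshot(n)
    if save: cv2.imwrite('pics/'+save,s['pixels'][:,:,::-1])
    return s
def ray(s,u,v,z):
    R,t,K=np.array(s['R']),np.array(s['t']),np.array(s['intrinsics'])
    c=-R.T@t; d=R.T@np.linalg.inv(K)@np.array([u,v,1.]); return c+d*(z-c[2])/d[2]
def cloud(s):
    R,t,K=np.array(s['R']),np.array(s['t']),np.array(s['intrinsics'])
    v,u=np.mgrid[:480,:640]; d=s['depth']
    P=np.stack([(u-K[0,2])*d/K[0,0],(v-K[1,2])*d/K[1,1],d],-1)
    return (P-t)@R
E
python3 - <<'E'
from h import *
for n in ('top','scene'):
    s=snap(n,n+'1.png'); np.savez(n+'1.npz',**s); print(n,-np.array(s['R']).T@s['t'],s['intrinsics'][0])
st=manip.sense(); print(st['t'],st['tcp_pos'],st['tool_rot'],st['force'],st['finger_gap'])
E
```

```text
top [ 0.34400154 -0.10418044  1.12056814] [466.48986694   0.         321.40754514]
scene [1.47328289 0.16540943 0.69469221] [598.20838666   0.         316.84522406]
0.1 [0.15721778 0.60423237 0.23042023] [ 1.27025474e-01  9.91898955e-01 -9.49791862e-04 -2.98439213e-04] [-0.85327777  0.06104771  0.00216796] 0.9970882243446317
```

View pics/top1.png

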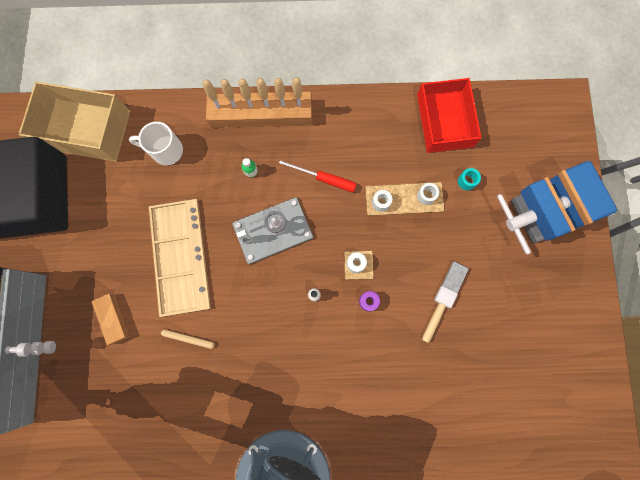

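View pics/scene1.png

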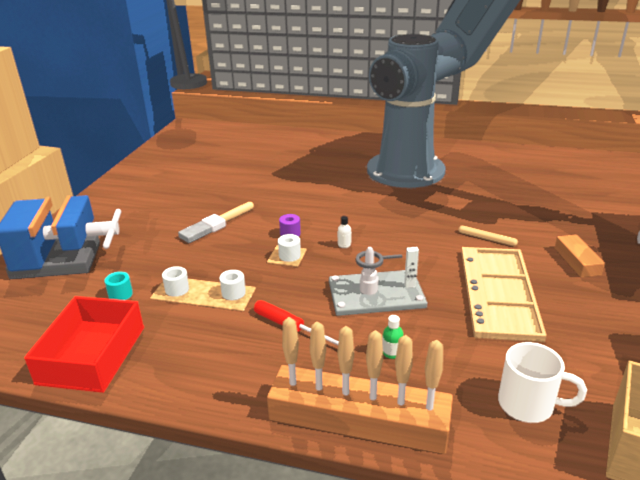

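```bash
python3 - <<'E'
from h import *
a=dict(np.load('top1.npz')); b=dict(np.load('scene1.npz'))
P=cloud(a); hsv=cv2.cvtColor(a['pixels'],cv2.COLOR_RGB2HSV)
def reg(n,u0,u1,v0,v1,z0,z1):
    Q=P[v0:v1,u0:u1].reshape(-1,3); Q=Q[(Q[:,2]>z0)&(Q[:,2]<z1)]
    r=cv2.minEnclosingCircle((Q[:,:2]*1000).astype(np.float32)) if len(Q) else None
    print(n,len(Q),Q.mean(0).round(4),'circ',np.round(r,1) if 0 else r)
    return Q
reg('bush',340,376,245,280,.036,.052)
reg('mandrel tip',255,295,200,245,.098,.115)
reg('collar',255,295,200,245,.07,.096)
reg('post',233,254,220,245,.09,.105)
reg('stock1',370,396,185,213,.036,.052);reg('stock2',417,441,180,206,.036,.052)
reg('oil',305,322,285,305,.06,.08);reg('glue',238,260,155,180,.06,.085)
# base plate and tray via heights
def rect(n,u0,u1,v0,v1,z0,z1):
    m=np.zeros((480,640),np.uint8); m[v0:v1,u0:u1]=((P[...,2]>z0)&(P[...,2]<z1))[v0:v1,u0:u1]
    c=max(cv2.findContours(m,0,2)[0],key=cv2.contourArea)
    W=np.array([P[v,u,:2]*1000 for u,v in c[:,0]],np.float32); print(n,cv2.minAreaRect(W),cv2.contourArea(c))
rect('base',228,318,192,268,.009,.03)
rect('tray',140,218,190,325,.0025,.03)
rect('pad',340,378,245,283,.0015,.06)
print('flat z',np.median(P[380:400,520:560,2]))
def big(s,u0,u1,v0,v1,k): return cv2.resize(s['pixels'][v0:v1,u0:u1,::-1],None,fx=k,fy=k,interpolation=cv2.INTER_CUBIC)
cv2.imwrite('pics/crop_top.png',big(a,145,385,190,320,3.3))
cv2.imwrite('pics/crop_sc.png',big(b,260,550,205,345,2.7))
E
```

```text
bush 256 [ 0.4756 -0.1796  0.0433] circ ((476.131591796875, -179.5019989013672), 23.076492309570312)
mandrel tip 33 [0.5664 0.0053 0.1046] circ ((566.7862548828125, 5.734116077423096), 7.27358341217041)
collar 250 [0.5649 0.0094 0.0848] circ ((564.586181640625, 17.381324768066406), 36.86783981323242)
post 54 [0.5382 0.0798 0.0974] circ ((538.9988403320312, 80.46868133544922), 10.737385749816895)
stock1 218 [ 0.6247 -0.2465  0.043 ] circ ((625.8342895507812, -246.7565460205078), 23.314332962036133)
stock2 182 [ 0.6386 -0.3578  0.0426] circ ((639.596923828125, -358.7608947753906), 23.507427215576172)
oil 33 [ 0.4031 -0.0789  0.0692] circ ((403.1766357421875, -79.36735534667969), 7.029320240020752)
glue 53 [0.7137 0.0734 0.0722] circ ((714.9573974609375, 74.00146484375), 8.607929229736328)
base ((561.5947875976562, 19.754867553710938), (110.48075866699219, 169.85183715820312), 21.089902877807617) 2876.5
tray ((502.842529296875, 249.63320922851562), (284.9898681640625, 131.55503845214844), 8.335286140441895) 5503.5
pad ((470.70611572265625, -186.92800903320312), (81.3609390258789, 78.72377014160156), 1.6566240787506104) 735.0
flat z 0.00020943796746559747
```

View pics/crop_top.png

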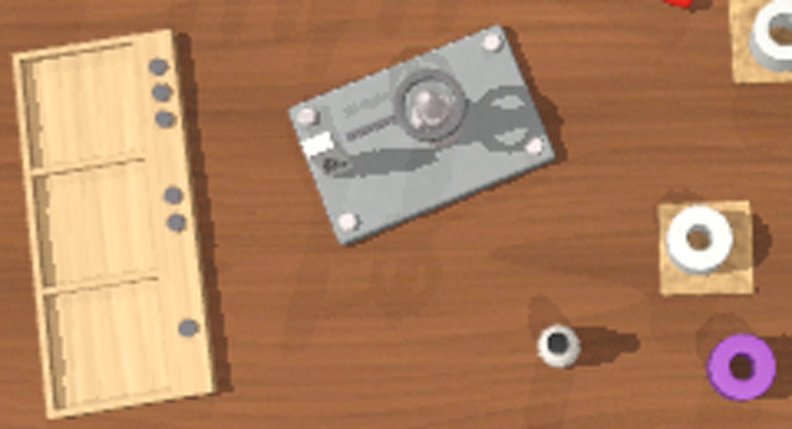

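The top crop shows the pad bush at full-image px (357,263). Its bore is about 0.41 of the outer diameter, so roughly 19 mm. The mandrel is at (275,222), and the tray ledge reads 3-2-1 pins from top to bottom. The scene view agrees on which objects are which. I'll move now and refine the positions with the wrist camera.

>>> {"name": "apply_moves", "arguments": {
  "claw": [1, 1, 1, 1, 1],
  "travel": [
    [-0.22, -0.125, 0],
    [-0.22, -0.125, 0],
    [-0.22, -0.125, 0],
    [-0.22, -0.125, 0],
    [-0.22, -0.125, 0]
  ],
  "turn": [
    [0, 0, -0.0811],
    [0, 0, -0.0811],
    [0, 0, -0.0811],
    [0, 0, -0.0811],
    [0, 0, -0.0811]
  ]
}}

```text
t: 0.52
tcp_pos: [0.3034, 0.462, 0.2309]
tool_rot: [-0.0, 1.0, -0.0, -0.0]
force: [0.8, 0.4, 0.5]
finger_gap: 0.999
gripper_force: 0.0
```

```bash
python3 - <<'E'
from h import *
st=manip.sense(); print(st['t'],st['tcp_pos'],st['tool_rot'],st['q'])
a=dict(np.load('top1.npz'))
w=[ray(a,145+u/3.3,190+v/3.3,.014)[:2] for u,v in ((12,55),(172,30),(216,393),(50,418))]
print(np.round(w,4), [round(float(np.linalg.norm(w[i]-w[i-1])),4) for i in range(4)])
for u,v in((158,66),(162,92),(165,119),(173,195),(176,222),(188,328)): print(ray(a,145+u/3.3,190+v/3.3,.014)[:2].round(4))
E
```

```text
0.5167 [0.30338478 0.46195572 0.23091005] [-3.27113718e-04  9.99999833e-01 -4.04307799e-04 -2.50747608e-04] [ 7.87597507e-01  4.31114258e-01  1.61529245e+00 -2.42211643e-04
  1.09611275e+00 -7.83742243e-01]
[[0.6266 0.3219]
 [0.6428 0.2035]
 [0.3756 0.165 ]
 [0.3607 0.2826]] [0.2687, 0.1195, 0.27, 0.1185]
[0.6155 0.2132]
[0.5957 0.2097]
[0.5754 0.2069]
[0.5187 0.1995]
[0.4988 0.1968]
[0.422  0.1861]
```

>>> {"name": "apply_moves", "arguments": {
  "claw": [1, 1, 1, 1, 1],
  "travel": [
    [-0.065, -0.24, 0],
    [-0.065, -0.24, 0],
    [-0.065, -0.24, 0],
    [-0.065, -0.24, 0],
    [-0.065, -0.24, 0]
  ],
  "turn": [
    [0, 0, 0],
    [0, 0, 0],
    [0, 0, 0],
    [0, 0, 0],
    [0, 0, 0]
  ]
}}

```text
t: 0.93
tcp_pos: [0.3544, 0.2689, 0.231]
tool_rot: [0.0, 1.0, -0.001, -0.0]
force: [0.1, 0.4, -0.2]
finger_gap: 0.996
gripper_force: 0.0
```

>>> {"name": "apply_moves", "arguments": {
  "claw": [1, 1, 1, 1, 1],
  "travel": [
    [-0.065, -0.24, 0],
    [-0.065, -0.24, 0],
    [-0.065, -0.24, 0],
    [-0.065, -0.24, 0],
    [-0.065, -0.24, 0]
  ],
  "turn": [
    [0, 0, 0],
    [0, 0, 0],
    [0, 0, 0],
    [0, 0, 0],
    [0, 0, 0]
  ]
}}

```text
t: 1.35
tcp_pos: [0.4069, 0.077, 0.2313]
tool_rot: [0.001, 1.0, -0.0, 0.0]
force: [1.4, 1.0, -0.4]
finger_gap: 1.002
gripper_force: 0.0
```

```bash
python3 - <<'E'
from h import *
s=snap('wrist','w1.png'); np.savez('w1.npz',**s)
st=manip.sense(); print(st['t'],st['tcp_pos'],st['tool_rot'],-np.array(s['R']).T@s['t'],s['intrinsics'][0])
E
```

```text
1.4 [0.40966791 0.07284182 0.23150321] [ 0.0021299   0.99999441 -0.00207678  0.0015245 ] [0.33611356 0.07624561 0.3736779 ] [346.71652848   0.         321.15653836]
```

View pics/w1.png

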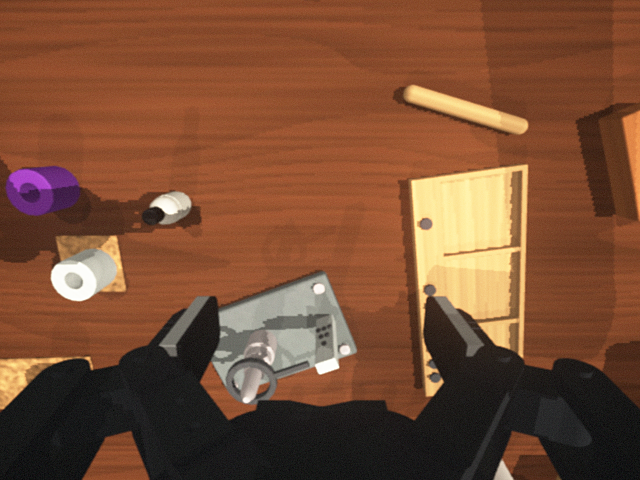

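Wrist view: mandrel tip at about (248,400), collar ring around (250,380), and the one-pin cell between (415,180) and (525,250). The pad bush is at (78,280).

```bash
python3 - <<'E'
from h import *
s=dict(np.load('w1.npz')); 
print('tip',ray(s,248,400,.108).round(4))
P=cloud(s)
def reg(n,u0,u1,v0,v1,z0,z1):
    Q=P[v0:v1,u0:u1].reshape(-1,3); Q=Q[(Q[:,2]>z0)&(Q[:,2]<z1)]
    print(n,len(Q),Q.mean(0).round(4),cv2.minEnclosingCircle((Q[:,:2]*1000).astype(np.float32)))
reg('tip',240,256,390,408,.1,.115)
reg('bush',40,125,240,305,.0415,.0475)
reg('post',312,342,355,375,.09,.105)
reg('collar',220,285,350,408,.075,.096)
for n,u,v in(('c1a',415,181),('c1b',526,166),('c1c',521,248),('pin1',425,224),('pin2',430,290)): print(n,ray(s,u,v,.014).round(4))
st=manip.sense(); print(st['tcp_pos'],st['force'])
E
```

```text
tip [0.5698 0.0079 0.108 ]
tip 151 [0.5673 0.0071 0.1047] ((569.5274047851562, 6.267063140869141), 7.110497951507568)
bush 1217 [ 0.4769 -0.1783  0.0437] ((478.1014404296875, -178.92996215820312), 23.658329010009766)
post 336 [0.5389 0.0806 0.0966] ((540.5030517578125, 80.7408447265625), 11.09277629852295)
collar 1340 [0.5644 0.0086 0.0851] ((568.7908935546875, 12.097844123840332), 30.935958862304688)
c1a [0.3802 0.1728 0.014 ]
c1b [0.3653 0.2847 0.014 ]
c1c [0.4531 0.2936 0.014 ]
pin1 [0.4259 0.1868 0.014 ]
pin2 [0.5028 0.1988 0.014 ]
[0.40966791 0.07284182 0.23150321] [ 1.99861908 -2.42212413  0.14905693]
```

>>> {"name": "apply_moves", "arguments": {
  "claw": [1, 1, 1, 1, 1],
  "travel": [
    [-0.065, -0.24, 0],
    [-0.065, -0.24, 0],
    [-0.065, -0.24, 0],
    [-0.065, -0.24, 0],
    [-0.065, -0.24, 0]
  ],
  "turn": [
    [0, 0, 0],
    [0, 0, 0],
    [0, 0, 0],
    [0, 0, 0],
    [0, 0, 0]
  ]
}}

```text
t: 1.82
tcp_pos: [0.4593, -0.1152, 0.2313]
tool_rot: [0.001, 1.0, -0.0, 0.0]
force: [0.3, 0.5, 0.2]
finger_gap: 0.999
gripper_force: 0.0
```

>>> {"name": "apply_moves", "arguments": {
  "claw": [1, 1, 1, 1, 1],
  "travel": [
    [0.05, -0.08, 0],
    [0.05, -0.08, 0],
    [0.05, -0.08, 0],
    [0.05, -0.08, 0],
    [0.05, -0.08, 0]
  ],
  "turn": [
    [0, 0, 0],
    [0, 0, 0],
    [0, 0, 0],
    [0, 0, 0],
    [0, 0, 0]
  ]
}}

```text
t: 2.23
tcp_pos: [0.4185, -0.1758, 0.2311]
tool_rot: [0.0, 1.0, 0.0, -0.0]
force: [0.7, -0.3, 0.9]
finger_gap: 1.0
gripper_force: 0.0
```

```bash
python3 - <<'E'
from h import *
s=snap('wrist','w2.png'); np.savez('w2.npz',**s)
st=manip.sense(); print(st['t'],st['tcp_pos'],st['tool_rot'],-np.array(s['R']).T@s['t'])
P=cloud(s)
m=(P[...,2]>.0405)&(P[...,2]<.048)&(np.hypot(P[...,0]-.476,P[...,1]+.18)<.04)
v,u=np.nonzero(m); print('px',u.min(),u.max(),v.min(),v.max())
Q=P[m]; c=cv2.minEnclosingCircle((Q[:,:2]*1000).astype(np.float32)); print(c, Q[:,2].mean())
r=np.hypot(Q[:,0]-c[0][0]/1e3,Q[:,1]-c[0][1]/1e3); print('r pct',np.percentile(r,[0,1,5,50,99]))
hh,_=cv2.findContours(m.astype(np.uint8),cv2.RETR_CCOMP,2)
for k in hh:
    if len(k)>15:
        W=np.array([ray(s,a,b,.044)[:2]*1000 for a,b in k[:,0]],np.float32); print('cont',len(k),cv2.fitEllipse(W))
E
```

```text
2.2833 [ 0.41871152 -0.17529684  0.23119137] [-3.11413607e-04  9.99999875e-01  3.76000406e-04 -1.10847246e-04] [ 0.34774486 -0.17676801  0.37353313]
px 297 340 248 290
((478.0414733886719, -179.35739135742188), 23.043411254882812) 0.0436793141250836
r pct [0.00889726 0.00950943 0.01037005 0.01738053 0.02275135]
cont 67 ((477.1839904785156, -179.46868896484375), (44.46158218383789, 44.894100189208984), 116.09381866455078)
cont 33 ((476.9988098144531, -179.29579162597656), (19.00406265258789, 20.032018661499023), 165.13427734375)
```

The bore measures about 19–20 mm with the centre at (0.477, −0.179), so step 1 and cell_1 apply. Going in to grasp.

>>> {"name": "apply_moves", "arguments": {
  "claw": [1, 1, 1, 1, 1],
  "travel": [
    [-0.0725, -0.005, 0],
    [-0.0725, -0.005, 0],
    [-0.0725, -0.005, 0.14],
    [-0.0725, -0.005, 0.14],
    [-0.0725, -0.005, 0.14]
  ],
  "turn": [
    [0, 0, 0],
    [0, 0, 0],
    [0, 0, 0],
    [0, 0, 0],
    [0, 0, 0]
  ]
}}

```text
t: 2.7
tcp_pos: [0.4768, -0.1777, 0.1171]
tool_rot: [-0.002, 1.0, 0.001, -0.001]
force: [0.6, 0.5, 0.6]
finger_gap: 1.003
gripper_force: 0.0
```

>>> {"name": "apply_moves", "arguments": {
  "claw": [1, 1, 1, 1, 1],
  "travel": [
    [0, 0, 0.045],
    [0, 0, 0.09],
    [0, 0, 0.135],
    [0, 0, 0.135],
    [0, 0, 0.135]
  ],
  "turn": [
    [0, 0, 0],
    [0, 0, 0],
    [0, 0, 0],
    [0, 0, 0],
    [0, 0, 0]
  ]
}}

```text
t: 3.12
tcp_pos: [0.4756, -0.1779, 0.0095]
tool_rot: [-0.001, 1.0, 0.002, -0.003]
force: [0.8, 0.4, 0.1]
finger_gap: 0.998
gripper_force: 0.0
```

>>> {"name": "apply_moves", "arguments": {
  "claw": [-1, -1, -1, -1, -1],
  "travel": [
    [0, 0, 0],
    [0, 0, 0],
    [0, 0, 0],
    [0, 0, 0],
    [0, 0, 0]
  ],
  "turn": [
    [0, 0, 0],
    [0, 0, 0],
    [0, 0, 0],
    [0, 0, 0],
    [0, 0, 0]
  ],
  "newtons": 50
}}

```text
t: 3.53
tcp_pos: [0.4782, -0.181, 0.0145]
tool_rot: [-0.0, 1.0, -0.001, 0.002]
force: [0.6, 0.9, 8.1]
finger_gap: 0.529
gripper_force: 50.1
```

>>> {"name": "apply_moves", "arguments": {
  "claw": [-1, -1, -1, -1, -1],
  "travel": [
    [0, 0, 0],
    [0, 0, 0],
    [0, 0, 0],
    [0, 0, 0],
    [0, 0, 0]
  ],
  "turn": [
    [0, 0, 0],
    [0, 0, 0],
    [0, 0, 0],
    [0, 0, 0],
    [0, 0, 0]
  ]
}}

```text
t: 3.95
tcp_pos: [0.4781, -0.1809, 0.0145]
tool_rot: [-0.0, 1.0, -0.001, 0.002]
force: [0.7, 2.3, 9.0]
finger_gap: 0.525
gripper_force: 50.1
```

>>> {"name": "apply_moves", "arguments": {
  "claw": [-1, -1, -1, -1, -1],
  "travel": [
    [0, 0, -0.05],
    [0, 0, -0.1],
    [0, 0, -0.15],
    [0, 0, -0.2],
    [0, 0, -0.24]
  ],
  "turn": [
    [0, 0, 0],
    [0, 0, 0],
    [0, 0, 0],
    [0, 0, 0],
    [0, 0, 0]
  ]
}}

```text
t: 4.37
tcp_pos: [0.477, -0.1806, 0.208]
tool_rot: [0.0, 1.0, -0.002, 0.002]
force: [0.9, -0.4, -0.3]
finger_gap: 0.522
gripper_force: 51.7
```

>>> {"name": "apply_moves", "arguments": {
  "claw": [-1, -1, -1, -1, -1],
  "travel": [
    [-0.03, 0.05, 0],
    [-0.06, 0.1, 0],
    [-0.06, 0.1, 0],
    [-0.06, 0.1, 0],
    [-0.06, 0.1, 0]
  ],
  "turn": [
    [0, 0, 0],
    [0, 0, 0],
    [0, 0, 0],
    [0, 0, 0],
    [0, 0, 0]
  ]
}}

```text
t: 4.78
tcp_pos: [0.5242, -0.0999, 0.2043]
tool_rot: [-0.001, 1.0, -0.001, 0.0]
force: [0.2, 0.7, -1.3]
finger_gap: 0.518
gripper_force: 51.7
```

```bash
python3 - <<'E'
from h import *
s=snap('wrist','w3.png'); np.savez('w3.npz',**s)
st=manip.sense(); print(st['t'],st['tcp_pos'],st['tool_rot'],st['force'],st['finger_gap'],-np.array(s['R']).T@s['t'])
a=snap('top'); np.savez('t3.npz',**a)
E
```

```text
4.8333 [ 0.52395068 -0.1005398   0.20394244] [-3.20307767e-04  9.99999851e-01 -4.30036942e-04  1.01805119e-04] [-0.28240589 -0.04933397 -0.96847748] 0.5237686345981722 [ 0.45332758 -0.10079642  0.346644  ]
```

View pics/w3.png

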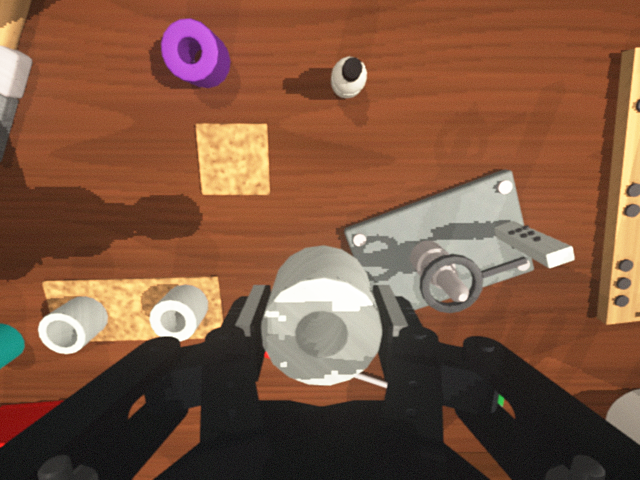

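The bush is held upright at about (323,330), the mandrel tip shows near (463,298) and the pad is empty. I'll get the heights from depth.

```bash
python3 - <<'E'
from h import *
s=dict(np.load('w3.npz')); P=cloud(s)
print('rim', [P[v,u].round(4) for u,v in((290,290),(350,290),(320,365),(280,340),(365,340),(322,268))])
m=np.zeros((480,640),np.uint8)
top=(P[...,2]>.16)&(np.hypot(P[...,0]-.524,P[...,1]+.1)<.04); 
Q=P[top]; print(np.percentile(Q[:,2],[1,25,50,75,90,99]))
zt=np.median(P[355:370,310:335,2]); m=((abs(P[...,2]-zt)<.003)&top).astype(np.uint8); m[:,:255]=0;m[:,392:]=0
c,h=cv2.findContours(m,cv2.RETR_CCOMP,2)
for k in c:
    if len(k)>15:
        W=np.array([ray(s,a,b,zt)[:2]*1000 for a,b in k[:,0]],np.float32); print('cont',len(k),cv2.boundingRect(k),cv2.fitEllipse(W))
print('zt',zt)
mt=(P[...,2]>.094)&(P[...,2]<.115)&(np.hypot(P[...,0]-.567,P[...,1]-.006)<.02)
v,u=np.nonzero(mt); print('tip px',u.min(),u.max(),v.min(),v.max(),P[mt].mean(0))
for z in (.096,.100,.104):
    k=mt&(abs(P[...,2]-z)<.003); W=P[k]; print(z,k.sum(),W.mean(0).round(4),cv2.minEnclosingCircle((W[:,:2]*1e3).astype(np.float32)))
print(P[mt][:,2].max())
mt2=(abs(P[...,2]-.108)<.0025)&mt; vv,uu=np.nonzero(mt2); print(uu.mean() if len(uu) else 0,vv.mean() if len(vv) else 0)
E
python3 - <<'E'
import sys; sys.path.insert(0,'.')
import cv2,numpy as np
s=np.load('w3.npz')['pixels'][:,:,::-1]
cv2.imwrite('pics/w3c.png',cv2.resize(s[230:390,250:490],None,fx=3.3,fy=3.3,interpolation=cv2.INTER_CUBIC))
E
```

```text
rim [array([ 0.5055, -0.1119,  0.234 ]), array([ 0.5056, -0.0906,  0.2337]), array([ 0.5374, -0.1013,  0.2329]), array([ 0.5259, -0.1161,  0.2338]), array([ 0.5262, -0.0845,  0.2332]), array([ 0.5011, -0.1005,  0.2239])]
[0.20257004 0.23369027 0.27727643 0.29213953 0.29918129 0.30443666]
cont 296 (255, 274, 137, 111) ((523.140380859375, -100.60360717773438), (45.31013488769531, 47.690582275390625), 2.722627878189087)
cont 96 (296, 310, 52, 44) ((522.5289306640625, -100.71392822265625), (17.684389114379883, 18.58623695373535), 174.02279663085938)
zt 0.2333644848409207
tip px 447 468 280 301 [0.56731436 0.00397209 0.10215892]
0.096 85 [0.5652 0.0026 0.0963] ((568.5225830078125, 4.9193925857543945), 7.4165167808532715)
0.1 157 [0.5669 0.0034 0.1006] ((569.2471923828125, 5.599260330200195), 7.517402172088623)
0.104 170 [0.5678 0.0045 0.1038] ((569.6362915039062, 5.905491352081299), 7.045036315917969)
0.10939860618008192
461.6304347826087 296.05434782608694
```

View pics/w3c.png

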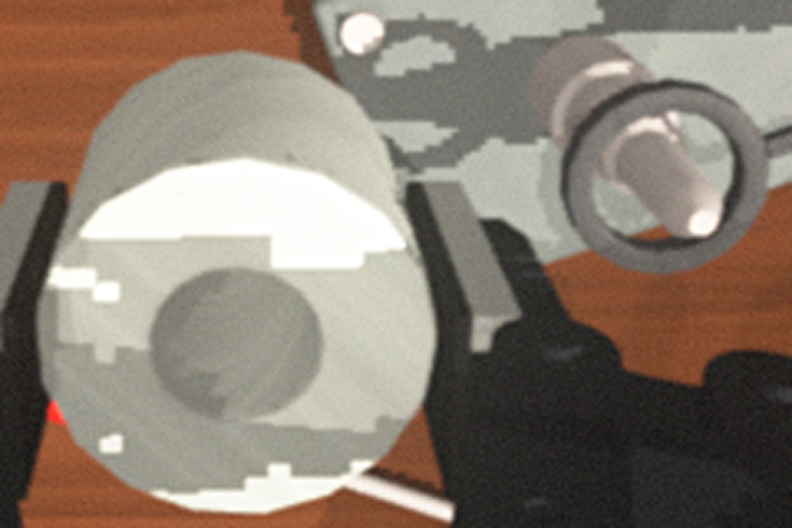

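```bash
python3 - <<'E'
from h import *
s=dict(np.load('w3.npz')); a=dict(np.load('top1.npz'))
print('tip',ray(s,463.3,296.4,.108).round(4))
P=cloud(s); z=np.median([P[int(230+v/3.3),int(250+u/3.3),2] for u,v in((580,180),(750,170),(660,258),(665,95))]); print('collar z',z)
for zz in(z,): 
  print('collar',ray(s,451.4,283.6,zz).round(4), ray(s,451.4-31,283.6,zz),ray(s,451.4+31,283.6,zz))
print('bush px c',ray(s,250+238/3.3,230+343/3.3,.2335).round(4))
# top camera: bush held now, and tip
t=dict(np.load('t3.npz')); Q=cloud(t); m=(abs(Q[...,2]-.2335)<.004)&(np.hypot(Q[...,0]-.524,Q[...,1]+.1)<.03); print(m.sum(),Q[m].mean(0) if m.any() else 0)
print('top tip',ray(a,145+430/3.3,190+103/3.3,.1).round(4))
st=manip.sense(); print(st['tcp_pos'],st['force'])
E
```

```text
tip [0.569  0.0063 0.108 ]
collar z 0.08573346338368074
collar [0.5684 0.0053 0.0857] [ 0.56841087 -0.02000606  0.08573346] [0.56833284 0.03052621 0.08573346]
bush px c [ 0.5235 -0.1005  0.2335]
37 [ 0.50292865 -0.09988554  0.23260623]
top tip [0.5641 0.0029 0.1   ]
[ 0.52383991 -0.10095338  0.2036543 ] [-0.35092479 -1.24404535 -1.01582284]
```

>>> {"name": "apply_moves", "arguments": {
  "claw": [-1, -1, -1, -1, -1],
  "travel": [
    [-0.02, 0.044, -0.02],
    [-0.04, 0.088, -0.03],
    [-0.057, 0.133, -0.03],
    [-0.057, 0.133, -0.03],
    [-0.057, 0.133, -0.03]
  ],
  "turn": [
    [0, 0, 0],
    [0, 0, 0],
    [0, 0, 0],
    [0, 0, 0],
    [0, 0, 0]
  ]
}}

```text
t: 5.3
tcp_pos: [0.57, 0.0065, 0.2271]
tool_rot: [-0.001, 1.0, -0.0, -0.0]
force: [0.2, -0.5, -1.6]
finger_gap: 0.524
gripper_force: 51.9
```

```bash
python3 - <<'E'
from h import *
s=snap('wrist'); np.savez('w4.npz',**s)
st=manip.sense(); print(st['t'],st['tcp_pos'],st['tool_rot'],st['force'],-np.array(s['R']).T@s['t'])
cv2.imwrite('pics/w4c.png',cv2.resize(s['pixels'][130:390,200:440,::-1],None,fx=2.3,fy=2.3,interpolation=cv2.INTER_CUBIC))
E
```

```text
5.35 [0.56949474 0.00539767 0.22689809] [-1.80008705e-04  9.99999653e-01 -3.27235116e-04 -7.44656596e-04] [-0.04558081  0.18877701 -0.99093151] [0.49929771 0.00548065 0.36956891]
```

View pics/w4c.png

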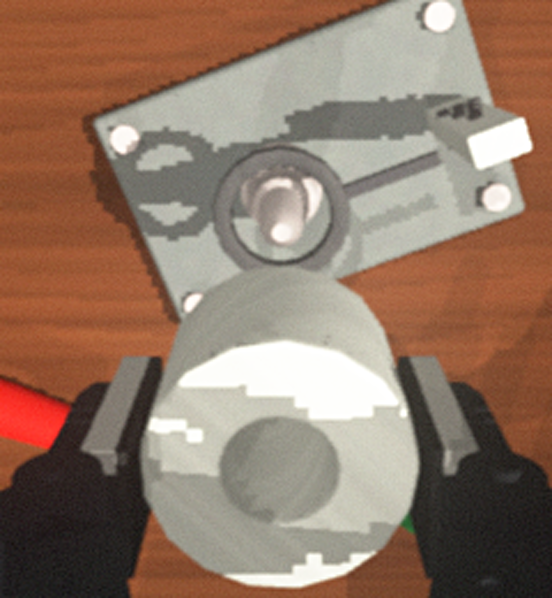

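Tip visible at px (323.5,230.4), collar centre (322.8,222), bush bore centre (321.7,334).

```bash
python3 - <<'E'
from h import *
s=dict(np.load('w4.npz')); P=cloud(s)
zt=.22690+.0295
print('tip',ray(s,323.5,230.4,.108).round(4),'collar',ray(s,322.8,222.2,.0857).round(4))
print('bush bore',ray(s,321.7,333.9,zt).round(4))
g=cv2.cvtColor(s['pixels'],cv2.COLOR_RGB2GRAY)
m=(P[...,2]>.1045)&(P[...,2]<.113)&(np.hypot(P[...,0]-.568,P[...,1]-.006)<.02); v,u=np.nonzero(m); print('tip px',u.mean(),v.mean(),P[m].mean(0),P[m][:,2].max())
mm=((abs(P[...,2]-zt)<.003)&(np.hypot(P[...,0]-.569,P[...,1]-.0055)<.03)).astype(np.uint8)
for k in cv2.findContours(mm,cv2.RETR_CCOMP,2)[0]:
    if len(k)>15:
        W=np.array([ray(s,a,b,zt)[:2]*1000 for a,b in k[:,0]],np.float32); print(len(k),cv2.fitEllipse(W))
m=(abs(P[...,2]-.0857)<.003)&(np.hypot(P[...,0]-.568,P[...,1]-.0055)<.03)
v,u=np.nonzero(m);hull=cv2.convexHull(np.stack([u,v],-1).astype(np.int32))
W=np.array([ray(s,a,b,.0857)[:2]*1000 for a,b in hull[:,0]],np.float32);print('collar',u.min(),u.max(),v.min(),v.max(),cv2.minEnclosingCircle(W))
E
```

```text
tip [0.5693 0.0073 0.108 ] collar [0.5682 0.0068 0.0857]
bush bore [0.5692 0.0057 0.2564]
tip px 322.32758620689657 229.47413793103448 [0.56891738 0.00638434 0.10672632] 0.10911640403065201
341 ((568.1810302734375, 5.59175443649292), (43.82335662841797, 51.63451385498047), 177.9306640625)
90 ((568.2196655273438, 5.635713577270508), (17.663272857666016, 18.57603645324707), 170.61917114257812)
collar 293 356 194 247 ((568.2240600585938, 8.374603271484375), 27.379371643066406)
```

>>> {"name": "apply_moves", "arguments": {
  "claw": [-1, -1, -1, -1, -1],
  "travel": [
    [0, 0.001, 0.035],
    [0, 0.001, 0.075],
    [0, 0.001, 0.115],
    [0, 0.001, 0.13],
    [0, 0.001, 0.13]
  ],
  "turn": [
    [0, 0, 0],
    [0, 0, 0],
    [0, 0, 0],
    [0, 0, 0],
    [0, 0, 0]
  ]
}}

```text
t: 5.77
tcp_pos: [0.5665, 0.005, 0.1195]
tool_rot: [0.002, 1.0, 0.001, -0.005]
force: [-0.3, 0.7, -0.6]
finger_gap: 0.526
gripper_force: 51.9
```

>>> {"name": "apply_moves", "arguments": {
  "claw": [-1, -1, -1, -1, -1],
  "travel": [
    [0, 0, 0.003],
    [0, 0, 0.006],
    [0, 0, 0.01],
    [0, 0, 0.013],
    [0, 0, 0.013]
  ],
  "turn": [
    [0, 0, 0],
    [0, 0, 0],
    [0, 0, 0],
    [0, 0, 0],
    [0, 0, 0]
  ]
}}

```text
t: 6.18
tcp_pos: [0.5704, 0.0067, 0.1133]
tool_rot: [0.0, 1.0, -0.0, 0.0]
force: [0.7, 0.2, -0.9]
finger_gap: 0.526
gripper_force: 51.9
```

>>> {"name": "apply_moves", "arguments": {
  "claw": [-1, -1, -1, -1, -1],
  "travel": [
    [0.001, 0, 0.003],
    [0.001, 0, 0.006],
    [0.001, 0, 0.009],
    [0.001, 0, 0.012],
    [0.001, 0, 0.012]
  ],
  "turn": [
    [0, 0, 0],
    [0, 0, 0],
    [0, 0, 0],
    [0, 0, 0],
    [0, 0, 0]
  ]
}}

```text
t: 6.6
tcp_pos: [0.5691, 0.007, 0.1028]
tool_rot: [-0.0, 1.0, 0.0, -0.0]
force: [0.5, -0.1, -1.6]
finger_gap: 0.524
gripper_force: 51.9
```

```bash
python3 - <<'E'
from h import *
s=snap('wrist'); st=manip.sense(); print(st['t'],st['tcp_pos'],st['force'],st['ft_torque'])
E
```

```text
6.65 [0.56915608 0.00696356 0.10293149] [-0.53418457  0.14957993  0.05749357] [0.01653894 0.01029994 0.01712473]
```

>>> {"name": "apply_moves", "arguments": {
  "claw": [-1, -1, -1, -1, -1],
  "travel": [
    [0, 0, 0.003],
    [0, 0, 0.006],
    [0, 0, 0.009],
    [0, 0, 0.012],
    [0, 0, 0.012]
  ],
  "turn": [
    [0, 0, 0],
    [0, 0, 0],
    [0, 0, 0],
    [0, 0, 0],
    [0, 0, 0]
  ]
}}

```text
t: 7.07
tcp_pos: [0.5695, 0.0069, 0.0936]
tool_rot: [0.0, 1.0, -0.0, 0.0]
force: [-0.4, -0.5, -0.1]
finger_gap: 0.521
gripper_force: 52.0
```

>>> {"name": "apply_moves", "arguments": {
  "claw": [-1, -1, -1, -1, -1],
  "travel": [
    [0, 0, 0.002],
    [0, 0, 0.004],
    [0, 0, 0.006],
    [0, 0, 0.008],
    [0, 0, 0.008]
  ],
  "turn": [
    [0, 0, 0],
    [0, 0, 0],
    [0, 0, 0],
    [0, 0, 0],
    [0, 0, 0]
  ]
}}

```text
t: 7.48
tcp_pos: [0.5695, 0.0069, 0.0871]
tool_rot: [0.0, 1.0, 0.0, 0.0]
force: [-0.8, 1.0, 1.4]
finger_gap: 0.531
gripper_force: 52.2
```

```bash
python3 - <<'E'
from h import *
s=snap('wrist','w5.png'); st=manip.sense(); print(st['t'],st['tcp_pos'],st['force'],st['ft_torque'])
P=cloud(s); c=st['tcp_pos']; m=(abs(P[...,2]-c[2]-.03)<.012)&(np.hypot(P[...,0]-c[0],P[...,1]-c[1])<.019)&(P[...,0]>c[0]+.005)
print(np.percentile(P[m][:,2]-c[2],[5,50,95]))
b=snap('scene','s5.png'); Q=cloud(b)
k=(np.hypot(Q[...,0]-.554,Q[...,1]-.044)<.008); print('finger z', np.percentile(Q[k][:,2],[5,50,90,99]))
cv2.imwrite('pics/s5c.png',cv2.resize(b['pixels'][200:320,310:440,::-1],None,fx=4.5,fy=4.5,interpolation=cv2.INTER_CUBIC))
E
```

```text
7.5333 [0.56945334 0.00685762 0.08708833] [-0.55903415  0.41524275  1.11960694] [-0.02954957  0.03848336 -0.04726147]
[0.02066223 0.0290679  0.03006739]
finger z [0.01141484 0.07424298 0.25818723 0.26262144]
```

View pics/s5c.png

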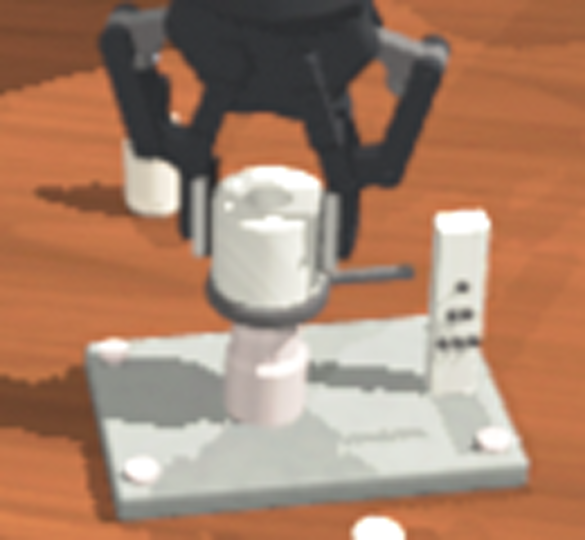

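The bush is on the mandrel and upright, with the collar riding at its underside and the finger clear of the post. I'll continue slowly to the stop.

>>> {"name": "apply_moves", "arguments": {
  "claw": [-1, -1, -1, -1, -1],
  "travel": [
    [0, 0, 0.002],
    [0, 0, 0.004],
    [0, 0, 0.006],
    [0, 0, 0.007],
    [0, 0, 0.007]
  ],
  "turn": [
    [0, 0, 0],
    [0, 0, 0],
    [0, 0, 0],
    [0, 0, 0],
    [0, 0, 0]
  ]
}}

```text
t: 8.0
tcp_pos: [0.5695, 0.0069, 0.0815]
tool_rot: [0.0, 1.0, 0.0, 0.0]
force: [-0.8, -0.2, 0.8]
finger_gap: 0.523
gripper_force: 52.2
```

>>> {"name": "apply_moves", "arguments": {
  "claw": [-1, -1, -1, -1, -1],
  "travel": [
    [0, 0, 0.001],
    [0, 0, 0.002],
    [0, 0, 0.003],
    [0, 0, 0.003],
    [0, 0, 0.003]
  ],
  "turn": [
    [0, 0, 0],
    [0, 0, 0],
    [0, 0, 0],
    [0, 0, 0],
    [0, 0, 0]
  ]
}}

```text
t: 8.42
tcp_pos: [0.5696, 0.0068, 0.0801]
tool_rot: [0.0, 1.0, -0.0, 0.0]
force: [-1.1, 0.5, 8.6]
finger_gap: 0.525
gripper_force: 52.7
```

>>> {"name": "apply_moves", "arguments": {
  "claw": [-1, -1, -1, -1, -1],
  "travel": [
    [0, 0, 0.0005],
    [0, 0, 0.001],
    [0, 0, 0.0015],
    [0, 0, 0.0015],
    [0, 0, 0.0015]
  ],
  "turn": [
    [0, 0, 0],
    [0, 0, 0],
    [0, 0, 0],
    [0, 0, 0],
    [0, 0, 0]
  ]
}}

```text
t: 8.83
tcp_pos: [0.5697, 0.0068, 0.08]
tool_rot: [-0.0, 1.0, -0.0, 0.001]
force: [-3.6, 1.4, 14.0]
finger_gap: 0.52
gripper_force: 53.3
```

>>> {"name": "apply_moves", "arguments": {
  "claw": [-1, -1, -1, -1, -1],
  "travel": [
    [0, 0, 0],
    [0, 0, 0],
    [0, 0, 0],
    [0, 0, 0],
    [0, 0, 0]
  ],
  "turn": [
    [0, 0, 0],
    [0, 0, 0],
    [0, 0, 0],
    [0, 0, 0],
    [0, 0, 0]
  ]
}}

```text
t: 9.25
tcp_pos: [0.5697, 0.0069, 0.08]
tool_rot: [-0.0, 1.0, -0.0, 0.001]
force: [-2.9, -0.3, 14.5]
finger_gap: 0.52
gripper_force: 53.3
```

>>> {"name": "apply_moves", "arguments": {
  "claw": [-1, -1, -1, -1, -1],
  "travel": [
    [0, 0, -0.003],
    [0, 0, -0.007],
    [0, 0, -0.012],
    [0, 0, -0.018],
    [0, 0, -0.024]
  ],
  "turn": [
    [0, 0, 0],
    [0, 0, 0],
    [0, 0, 0],
    [0, 0, 0],
    [0, 0, 0]
  ]
}}

```text
t: 9.67
tcp_pos: [0.5691, 0.0069, 0.0972]
tool_rot: [0.0, 1.0, 0.0, -0.0]
force: [-0.0, -0.0, -0.9]
finger_gap: 0.524
gripper_force: 51.9
```

>>> {"name": "apply_moves", "arguments": {
  "claw": [-1, -1, -1, -1, -1],
  "travel": [
    [0, 0, -0.006],
    [0, 0, -0.013],
    [0, 0, -0.02],
    [0, 0, -0.028],
    [0, 0, -0.038]
  ],
  "turn": [
    [0, 0, 0],
    [0, 0, 0],
    [0, 0, 0],
    [0, 0, 0],
    [0, 0, 0]
  ]
}}

```text
t: 10.08
tcp_pos: [0.5691, 0.0069, 0.1282]
tool_rot: [0.0, 1.0, 0.0, -0.0]
force: [-0.4, 0.0, -0.1]
finger_gap: 0.523
gripper_force: 51.9
```

>>> {"name": "apply_moves", "arguments": {
  "claw": [-1, -1, -1, -1, -1],
  "travel": [
    [0, 0, -0.02],
    [0, 0, -0.05],
    [0, 0, -0.09],
    [0, 0, -0.12],
    [0, 0, -0.12]
  ],
  "turn": [
    [0, 0, 0],
    [0, 0, 0],
    [0, 0, 0],
    [0, 0, 0],
    [0, 0, 0]
  ]
}}

```text
t: 10.5
tcp_pos: [0.5729, 0.0064, 0.2298]
tool_rot: [-0.0, 1.0, -0.001, 0.006]
force: [1.2, -0.3, -0.7]
finger_gap: 0.521
gripper_force: 51.9
```

```bash
python3 - <<'E'
from h import *
s=snap('wrist','w6.png'); st=manip.sense(); print(st['t'],st['tcp_pos'],st['force'],st['finger_gap'])
P=cloud(s); m=(P[...,2]>.055)&(P[...,2]<.09)&(np.hypot(P[...,0]-.5685,P[...,1]-.0065)<.027)&(np.hypot(P[...,0]-.5685,P[...,1]-.0065)>.0195)
print('collar z',np.percentile(P[m][:,2],[10,50,75,90]))
c=st['tcp_pos']; m=(abs(P[...,2]-c[2]-.03)<.012)&(np.hypot(P[...,0]-c[0],P[...,1]-c[1])<.019)&(P[...,0]>c[0]+.005)
print('bush top rel',np.percentile(P[m][:,2]-c[2],[5,50,95]))
E
```

```text
10.55 [0.57139304 0.00659715 0.22721014] [-0.64744946 -0.15541452 -1.49826583] 0.5232050769216412
collar z [0.06786052 0.06915342 0.06968061 0.07007024]
bush top rel [0.02042418 0.03157922 0.03272372]
```

Stop felt at underside ≈ 69.6 mm with 14 N; the collar top stayed at about 70 mm, so step 1 is confirmed. On to cell_1.

>>> {"name": "apply_moves", "arguments": {
  "claw": [-1, -1, -1, -1, -1],
  "travel": [
    [0.02, 0.03, 0],
    [0.045, 0.07, 0],
    [0.07, 0.107, 0],
    [0.097, 0.148, 0],
    [0.12, 0.183, 0]
  ],
  "turn": [
    [0, 0, 0],
    [0, 0, 0],
    [0, 0, 0],
    [0, 0, 0],
    [0, 0, 0]
  ]
}}

```text
t: 10.97
tcp_pos: [0.4704, 0.1545, 0.2224]
tool_rot: [0.0, 1.0, 0.0, -0.002]
force: [0.1, 0.7, -0.9]
finger_gap: 0.526
gripper_force: 51.9
```

>>> {"name": "apply_moves", "arguments": {
  "claw": [-1, -1, -1, -1, -1],
  "travel": [
    [0.023, 0.035, 0],
    [0.05, 0.075, 0],
    [0.073, 0.112, 0],
    [0.073, 0.112, 0],
    [0.073, 0.112, 0]
  ],
  "turn": [
    [0, 0, 0],
    [0, 0, -0.02],
    [0, 0, -0.046],
    [0, 0, -0.046],
    [0, 0, -0.046]
  ]
}}

```text
t: 11.38
tcp_pos: [0.4128, 0.2439, 0.2228]
tool_rot: [-0.074, 0.997, -0.0, -0.001]
force: [-0.2, -0.7, -1.1]
finger_gap: 0.519
gripper_force: 51.9
```

```bash
python3 - <<'E'
from h import *
s=snap('wrist','w7.png'); st=manip.sense(); print(st['t'],st['tcp_pos'],st['tool_rot'],st['force'],st['finger_gap'])
E
```

```text
11.4333 [0.41408534 0.24306953 0.2229502 ] [-7.29580680e-02  9.97334628e-01 -4.25333345e-04 -7.60393875e-04] [ 0.19935742 -0.47138163 -1.22048747] 0.5245560515086808
```

View pics/w7.png

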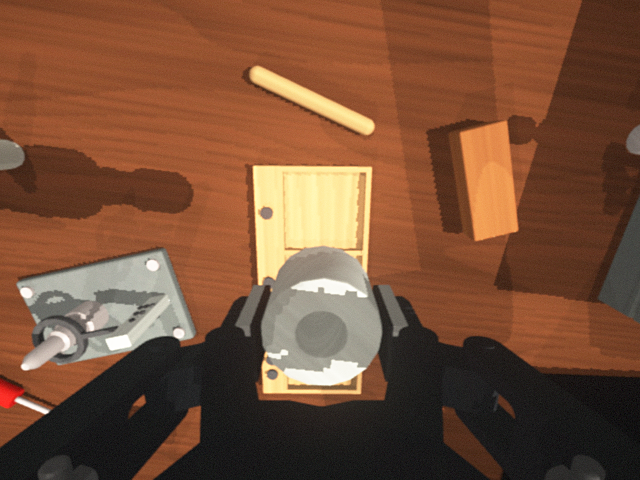

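Wrist view: the tray is aligned and the one-pin cell (pin at (266,212)) spans about u 285–361, v 170–248. I'll check its centre.

```bash
python3 - <<'E'
from h import *
s=snap('wrist')
for u,v,z in((324,209,.005),(285,172,.005),(285,248,.005),(253,167,.014),(372,167,.014),(266,212,.014)): print(ray(s,u,v,z).round(4))
print(manip.sense()['tcp_pos'])
E
```

```text
[0.4158 0.2451 0.005 ]
[0.3834 0.1999 0.005 ]
[0.4648 0.2093 0.005 ]
[0.3822 0.1686 0.014 ]
[0.3651 0.2858 0.014 ]
[0.4258 0.186  0.014 ]
[0.4148677  0.24250927 0.22311785]
```

>>> {"name": "apply_moves", "arguments": {
  "claw": [-1, -1, -1, -1, -1],
  "travel": [
    [0, 0, 0.04],
    [0, 0, 0.085],
    [0, 0, 0.13],
    [0, 0, 0.16],
    [0, 0, 0.16]
  ],
  "turn": [
    [0, 0, 0],
    [0, 0, 0],
    [0, 0, 0],
    [0, 0, 0],
    [0, 0, 0]
  ]
}}

```text
t: 11.9
tcp_pos: [0.4128, 0.2404, 0.0914]
tool_rot: [-0.071, 0.997, -0.001, -0.005]
force: [-0.7, 0.7, -1.6]
finger_gap: 0.529
gripper_force: 51.9
```

>>> {"name": "apply_moves", "arguments": {
  "claw": [-1, -1, -1, -1, -1],
  "travel": [
    [0, 0.001, 0.025],
    [0, 0.002, 0.05],
    [0, 0.002, 0.07],
    [0, 0.002, 0.085],
    [0, 0.002, 0.085]
  ],
  "turn": [
    [0, 0, 0],
    [0, 0, 0],
    [0, 0, 0],
    [0, 0, 0],
    [0, 0, 0]
  ]
}}

```text
t: 12.32
tcp_pos: [0.4154, 0.2435, 0.0269]
tool_rot: [-0.071, 0.997, -0.0, -0.001]
force: [-0.6, -0.7, -0.5]
finger_gap: 0.532
gripper_force: 51.9
```

>>> {"name": "apply_moves", "arguments": {
  "claw": [-1, -1, -1, -1, -1],
  "travel": [
    [0, 0, 0.003],
    [0, 0, 0.006],
    [0, 0, 0.009],
    [0, 0, 0.011],
    [0, 0, 0.011]
  ],
  "turn": [
    [0, 0, 0],
    [0, 0, 0],
    [0, 0, 0],
    [0, 0, 0],
    [0, 0, 0]
  ]
}}

```text
t: 12.73
tcp_pos: [0.415, 0.2445, 0.0193]
tool_rot: [-0.072, 0.997, 0.0, 0.0]
force: [-0.2, 1.1, -1.0]
finger_gap: 0.524
gripper_force: 51.9
```

>>> {"name": "apply_moves", "arguments": {
  "claw": [-1, -1, -1, -1, -1],
  "travel": [
    [0, 0, 0.0015],
    [0, 0, 0.003],
    [0, 0, 0.0045],
    [0, 0, 0.005],
    [0, 0, 0.005]
  ],
  "turn": [
    [0, 0, 0],
    [0, 0, 0],
    [0, 0, 0],
    [0, 0, 0],
    [0, 0, 0]
  ]
}}

```text
t: 13.15
tcp_pos: [0.4148, 0.2446, 0.0155]
tool_rot: [-0.072, 0.997, 0.0, 0.0]
force: [-1.2, 0.1, 6.0]
finger_gap: 0.524
gripper_force: 52.5
```

Bush is on the floor with 6 N. Open modestly, then lift.

>>> {"name": "apply_moves", "arguments": {
  "claw": [0.15, 0.25, 0.3, 0.3, 0.3],
  "travel": [
    [0, 0, 0],
    [0, 0, 0],
    [0, 0, 0],
    [0, 0, 0],
    [0, 0, 0]
  ],
  "turn": [
    [0, 0, 0],
    [0, 0, 0],
    [0, 0, 0],
    [0, 0, 0],
    [0, 0, 0]
  ]
}}

```text
t: 13.57
tcp_pos: [0.4148, 0.2444, 0.0148]
tool_rot: [-0.072, 0.997, -0.0, -0.0]
force: [-0.1, -0.5, -0.2]
finger_gap: 0.649
gripper_force: 0.0
```

>>> {"name": "apply_moves", "arguments": {
  "claw": [0.3, 0.3, 0.3, 0.3, 0.3],
  "travel": [
    [0, 0, -0.008],
    [0, 0, -0.02],
    [0, 0, -0.035],
    [0, 0, -0.055],
    [0, 0, -0.08]
  ],
  "turn": [
    [0, 0, 0],
    [0, 0, 0],
    [0, 0, 0],
    [0, 0, 0],
    [0, 0, 0]
  ]
}}

```text
t: 13.98
tcp_pos: [0.4142, 0.2442, 0.0797]
tool_rot: [-0.072, 0.997, -0.0, -0.001]
force: [-0.3, 0.6, -0.8]
finger_gap: 0.652
gripper_force: 0.0
```

>>> {"name": "apply_moves", "arguments": {
  "claw": [0.3, 0.3, 0.3, 0.3, 0.3],
  "travel": [
    [0, 0, -0.04],
    [0, 0, -0.08],
    [0, 0, -0.12],
    [0, 0, -0.15],
    [0, 0, -0.15]
  ],
  "turn": [
    [0, 0, 0],
    [0, 0, 0],
    [0, 0, 0],
    [0, 0, 0],
    [0, 0, 0]
  ]
}}

```text
t: 14.4
tcp_pos: [0.4177, 0.2455, 0.2046]
tool_rot: [-0.072, 0.997, 0.001, 0.006]
force: [0.6, -0.4, 0.3]
finger_gap: 0.65
gripper_force: 0.0
```

```bash
python3 - <<'E'
from h import *
s=snap('wrist'); st=manip.sense(); print(st['t'],st['tcp_pos'],st['force'])
P=cloud(s); m=(abs(P[...,2]-.045)<.004)&(np.hypot(P[...,0]-.414,P[...,1]-.244)<.04)
print('bush',m.sum(),P[m].mean(0),cv2.minEnclosingCircle((P[m][:,:2]*1e3).astype(np.float32)))
b=snap('scene'); cv2.imwrite('pics/s8.png',b['pixels'][:,:,::-1])
E
```

```text
14.45 [0.41638905 0.24505472 0.20233673] [-0.37550554  0.12299752 -0.25738135]
bush 1664 [0.41362767 0.24369023 0.04466079] ((414.5260925292969, 243.75645446777344), 23.010839462280273)
```

View pics/s8.png

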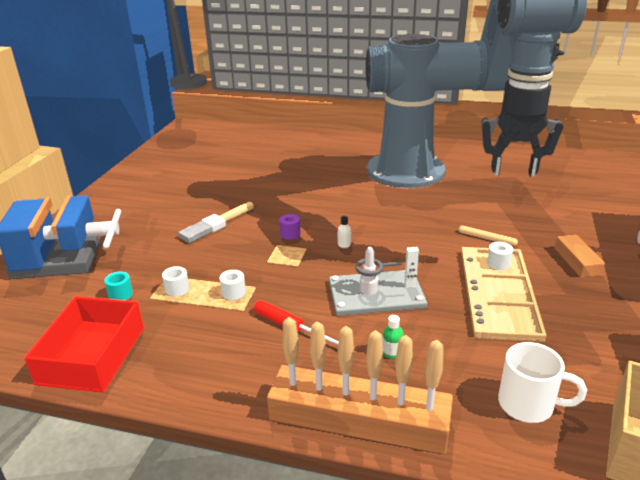

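The bush stands upright in the one-pin cell at (500,256), the collar is lower on the mandrel at (369,267), and the other bushes and both bottles are undisturbed.

```bash
python3 -c "
from station import manip; print(manip.sign_off())"
```

```text
the job is handed in; nothing more can be done
None
```

The job is handed in at about 14.5 s: the 19 mm bush stopped solid on step 1 (14 N press), the collar stayed at about 70 mm as the reading, and the bush stands upright in the one-pin compartment.

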